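# Find the weight case that rattles and hold it out over the log book

## Task

Three identical sealed check-weight cases stand in the dock, and one of them was closed without its foam, so that the steel weight lies loose in it. Lift the cases one at a time and shake or rock each end to end, until you have felt which one has the weight sliding and knocking inside; put a silent case back down in a bay. Hold the rattling one out level and still over the middle of the dark log book, clear above it, and finish there with the case still in the gripper, the other two seated in the dock, and everything else on the bench left where it stands.

Things in the scene. Friction and masses are not known exactly. Their poses are not given: they have to be found in the camera images.
- dock: fixed aluminium plate 176 x 252 x 6 mm with three bays; origin: centre of its underside, x along the bays. Of the cases in it exactly one, a different one each time, has a loose 0.15 kg weight that slides along x up to 43 mm off middle, once tilted over 5 degrees (crossing in 0.3 s at 25), knocks, and stays there when level, shifting the balance about y by 0.12 N m from end to end. In the others nothing moves
- bay0 (a point): centre of the floor, 6 mm above the bench, of the bay on the dock's +y side: a seated case has its origin here, its length along the dock's x. Bays are 95 mm apart, 154 x 40 mm inside (2 mm play round a case), between black end stops and corner cheeks 5 mm thick, tops 22 mm above the bench; cheeks reach 34 mm in from each end, the middle of the long sides is open
- bay1 (a point): the same for the middle bay
- bay2 (a point): the same for the bay on the dock's -y side
- case_a: sealed grey moulded case A of three look-alikes, 150 x 36 x 54 mm (x, y, z); latches and hinges stand out 3 mm on the long sides 34 to 56 mm from the middle, between them these sides are flat: grip across the 36 mm there. Origin: centre of its underside; x along its length, z up. Starts in any bay. 0.36 to 0.43 kg whether it rattles or not
- case_b: sealed grey moulded case B of three look-alikes, 150 x 36 x 54 mm (x, y, z); latches and hinges stand out 3 mm on the long sides 34 to 56 mm from the middle, between them these sides are flat: grip across the 36 mm there. Origin: centre of its underside; x along its length, z up. Starts in any bay. 0.36 to 0.43 kg whether it rattles or not
- case_c: sealed grey moulded case C of three look-alikes, 150 x 36 x 54 mm (x, y, z); latches and hinges stand out 3 mm on the long sides 34 to 56 mm from the middle, between them these sides are flat: grip across the 36 mm there. Origin: centre of its underside; x along its length, z up. Starts in any bay. 0.36 to 0.43 kg whether it rattles or not
- log_book: closed dark bound log book lying on the bench, 210 x 150 x 15 mm (its x, y, z), heavy; origin: centre of its underside
- log_pen: blue pen 134 mm long, 10 mm high, lying on the log book; bystander
- stopper_flask: glass flask with stopper, 55 mm across, 71 mm high; origin under its centre; bystander
- water_beaker: clear beaker 82 mm across, 97 mm high; bystander
- steel_tweezers: steel tweezers 118 mm long, 9 mm high; bystander
- sand_timer: sand timer 34 mm across, 95 mm high; bystander
- dropper_cup: cup of droppers 85 mm across, 127 mm high; bystander
- squeeze_bottle: white wash bottle with a red cap and spout, 68 x 110 x 197 mm; bystander
Mind the look-alikes: they are no part of the job. What is shaped like the case_a but blue is not meant.

How it is judged:
By the outcome, as a careful person would: the job done as asked, in the order asked, and still so for the second after the job is handed in, while the arm keeps its last pose, push and grip.
It also fails if it takes over 72 s, if anything falls off the work surface, if the arm or the gripper's body presses on something with over 40 N, if the wrist force passes 120 N, or if a joint passes its speed limit or range.

## Robot

A 7-joint arm with a two-finger parallel gripper is mounted at the origin on a cart in front of the work surface, level with it; the furniture and walls round the work are solid. World frame = base frame: x ahead of the robot, y to its left, z up, the work surface at z = 0. Lengths are in m, angles in rad, forces in N, time in s.
With the tool pointing down it reaches from about 0.4 to 0.9 m from the base axis. Payload 5.5 kg.
Tool frame: the origin (TCP) lies at the very end of the fingers, on their centre line; the grasp point (between the pads) lies 19 mm behind it; z points along the fingers, y is the line along which they close (so a half turn about z gives the same grasp; the last joint's range is limited). The gripper opens to 92 mm and grips with 3 to 60 N. Pads are 19 mm wide; open, the fingers measure 130 mm over their backs; the gripper's body (75 mm by 190 mm) begins 47 mm behind the grasp point.
Start: joints at [-0.961, 0.501, -0.427, 1.55, 0.221, 1.138, -0.21], TCP at [0.221, 0.611, 0.227] pointing down, gripper open.
Joint ranges: [-2.88, 2.88], [-0.31, 2.03], [-1.54, 1.56], [0.2, 2.42], [-1.41, 4.55], [0.19, 2.02], [-2.57, 2.57]. Speed limits (rad/s): [2.57, 2.57, 3.14, 3.14, 3.14, 3.14, 3.14].

## Interface

Orientations are given as [roll, pitch, yaw] about the fixed x, y, z axes, in that order (R = Rz(yaw) Ry(pitch) Rx(roll)).
In Python, from plant import env gives the robot as it stands.
- The arm moves only by the tool play_rows, never from a script. Its argument "plan" is a list of rows, each a list of 3 entries, a list of its own where there are three numbers: the turn, a rotation vector about the world's x, y, z in degrees, then the shift along the world's x, y, z in m, then the opening, from -1 (shut) to 1 (fully open). A call has 1 to 5 rows; each row is the pose to reach, as a shift and turn from the pose commanded when the call began; what a row does not reach only later rows make up. A row lasts 1/8 s, in which the tool goes at most 62.5 mm and 10.7 degrees, less where a joint would pass 70% of its speed; a pose out of reach is approached as far as the arm can. A call with a gripper value outside its range is refused whole. The fingers move at their own pace and stop on an object; the grip force is fixed at half the most. Time passes only in rows, so rows that repeat a pose let the fingers close. It gives the time, the measured TCP pose, the force, the opening and the grip force at its end, in the units of the state.
- env.get_obs(): the state, without advancing time (a new reading comes with each control period).
- env.snapshot(name): name is "scene" or "top"; returns (picture, depth): 480x640x3 uint8, red, green, blue; 480x640 float32, m along the optical axis (not along the pixel's ray), 0 where there is no reading.
- env.get_calibration(name): a dict with "mtx" (3x3 intrinsics, pixels), "distortion" ([k1, k2, p1, p2, k3] as OpenCV has them; the pictures are not rectified), "R" (3x3) and "t" (3): a world point X has camera coordinates R X + t. Camera axes: x right, y down, z forward; pixel columns grow to the right and rows downward; lengths in m; the calibration is good to about 2 mm. A picture is of the moment at which its call begins. get_calibration takes no time and is no camera call.
- env.hand_in(): hands the job in; it is judged then, once.
Trained networks look in the newest picture that a camera, given by its name, has taken for a name from the list of things; names that differ only in an ending like _2 or _b are one class to them, and where a whole thing is asked for, a point or a joint stands for the part that bears it (a point fixed in the world has none). Each returns a list of dicts, best first, with "score" (0 to 1); they miss things now and then, are a little off and sometimes report something else, mostly with a low value. They report only what shows in the picture. A call takes as long as a camera call. They do not tell look-alikes from the thing itself.
- env.recognise(camera, query): "extent" ([left, top, right, bottom] in pixels, round what is visible of it).
The state is a dict: "time_s": time; "qpos": joint angles; "joint_velocities": joint speeds; "joint_efforts": joint torques, N m; "tcp_pos": TCP position; "orientation": TCP orientation; "force": force on the tool from outside, world axes, zero at the start; "torque": the same for the moment, N m; "opening": finger opening in m; "finger_force": force on a finger pad.
Only numpy, scipy, OpenCV 4.12 (cv2) and the standard library are available. Lean on these libraries where they do the work, as an engineer would, in place of code of your own. Each camera call takes 0.05 s, during which the arm holds its last target. There are 200 camera calls.

## Working session

There is one attempt and no reset: what is moved stays moved. The work goes in short steps, Python scripts to look and compute and a tool call to move; the robot and the scene stay as the last step left them, time stands still between calls to the robot, and variables do not carry over. Pictures are saved under pics/ and viewed, at most 10 in all, crops included, and the job is handed in when it is done.

Besides the shell and the picture viewer there is one more tool, called after "Call:" in YAML: its name, and indented under it one key for each argument. play_rows: Moves the arm, as the interface text tells. Its arguments: {"type":"object","properties":{"plan":{"type":"array"}},"required":["plan"]}

```bash
mkdir -p pics; python3 - <<'E'
from plant import env
import cv2,numpy as np
o=env.get_obs();print({k:np.round(v,3) for k,v in o.items()})
for n in("scene","top"):
    p,d=env.snapshot(n);cv2.imwrite(f"pics/{n}1.png",p[:,:,::-1]);np.savez(f"pics/{n}1.npz",p=p,d=d)
    c=env.get_calibration(n);print(n,c)
    for q in("case_a","log_book","dock"):print(q,env.recognise(n,q))
E
```

```text
{'time_s': np.float64(0.0), 'qpos': array([-0.961,  0.502, -0.427,  1.551,  0.221,  1.138, -0.21 ]), 'joint_velocities': array([ 0.001,  0.001,  0.001,  0.001,  0.001, -0.001, -0.001]), 'joint_efforts': array([-1.0000e-03, -5.6658e+01, -5.8170e+00, -2.7913e+01, -6.9000e-02,
        3.0000e-02,  0.0000e+00]), 'tcp_pos': array([0.221, 0.611, 0.226]), 'orientation': array([-3.14 , -0.   ,  2.795]), 'force': array([ 0.207,  0.472, -0.416]), 'torque': array([ 0.011, -0.009, -0.036]), 'finger_force': np.float64(0.0), 'opening': np.float64(0.092)}
scene {'mtx': array([[503.19786379,   0.        , 319.86954896],
       [  0.        , 503.19786379, 245.07383439],
       [  0.        ,   0.        ,   1.        ]]), 'distortion': array([-0.1047095,  0.       ,  0.       ,  0.       ,  0.       ]), 'R': array([[ 0.59261571, -0.80513302,  0.02382094],
       [-0.40333424, -0.32221206, -0.85644666],
       [ 0.69722888,  0.49793594, -0.51568564]]), 't': array([-0.3387036 ,  0.25941883,  0.86040942])}
case_a [{'extent': [203.9, 206.7, 252.8, 242.4], 'score': 0.86}, {'extent': [143.4, 196.4, 175.2,
[... 445 characters left out ...]
 [  0.        ,   0.        ,   1.        ]]), 'distortion': array([-0.09972478,  0.        ,  0.        ,  0.        ,  0.        ]), 'R': array([[-0.0181935 , -0.99983372,  0.00123656],
       [-0.99209765,  0.01789915, -0.12418482],
       [ 0.12414204, -0.00348615, -0.99225833]]), 't': array([0.00639888, 0.57033745, 1.24433274])}
case_a [{'extent': [208.4, 237.9, 230.2, 296.3], 'score': 0.96}, {'extent': [246.4, 228.5, 266.8, 295.3], 'score': 0.92}, {'extent': [280.7, 226.3, 307.6, 287.6], 'score': 0.73}, {'extent': [101.0, 278.5, 163.1, 302.4], 'score': 0.63}]
log_book [{'extent': [376.8, 188.7, 445.2, 277.2], 'score': 0.8}]
dock [{'extent': [202.2, 224.3, 311.4, 301.7], 'score': 0.58}]
```

View pics/top1.png

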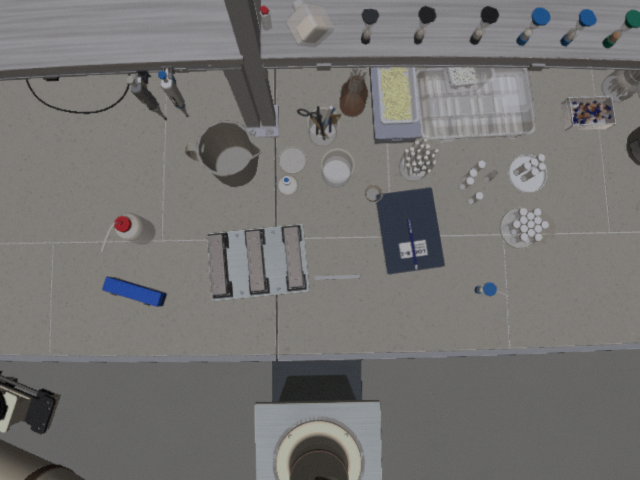

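View pics/scene1.png

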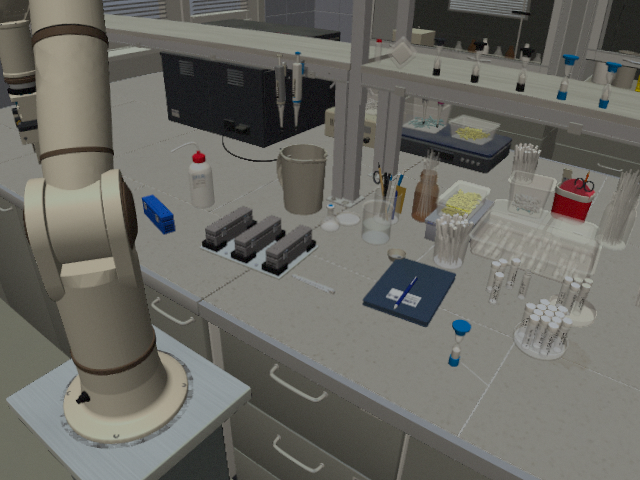

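The top view shows the three grey cases in the dock at about (219,265), (256,261) and (293,258). The blue decoy is at (134,291) and the book at (410,231) with the pen on it. Next I'll get metric poses from depth.

```bash
cat > h.py <<'E'
import numpy as np,cv2
from plant import env
def cloud(n,d):
    c=env.get_calibration(n);h,w=d.shape
    g=np.stack(np.meshgrid(np.arange(w),np.arange(h)),-1).reshape(-1,1,2).astype(np.float64)
    u=cv2.undistortPoints(g,c["mtx"],c["distortion"]).reshape(h,w,2)
    P=np.dstack([u*d[...,None],d])
    W=(P-c["t"])@c["R"];W[d==0]=np.nan
    return W
def rect(pts):
    (cx,cy),(w,h),a=cv2.minAreaRect((pts[:,:2]*1000).astype(np.float32))
    if w<h:w,h,a=h,w,a+90
    return np.round([cx,cy,w,h,(a+90)%180-90],1)
E
python3 - <<'E'
from h import *
z=np.load("pics/top1.npz");W=cloud("top",z["d"])
def box(l,t,r,b,lo,hi):
    w=W[t:b,l:r].reshape(-1,3);k=(w[:,2]>lo)&(w[:,2]<hi);return w[k]
for b in[(205,225,233,305),(241,222,271,300),(278,220,311,297)]:
    p=box(*b,.045,.075);print("case",rect(p),np.median(p,0).round(4),len(p))
p=box(370,180,450,285,.008,.035);print("book",rect(p),np.median(p,0).round(4),len(p))
p=box(190,215,325,310,.0035,.075);print("dock",rect(p))
for n,b in dict(blue=(98,270,170,310),flask=(276,172,300,197),beaker=(320,148,356,188),bucket=(186,122,260,186),bottle=(100,210,145,242),ring=(364,184,384,204),tw=(312,270,362,284),cup=(398,136,440,182),tim=(474,280,500,300)).items():
    p=box(*b,.006,.4)
    if len(p):print(n,p.min(0).round(3),p.max(0).round(3))
w=W.reshape(-1,3);k=(w[:,2]>.2)&(w[:,0]>.3)&(w[:,0]<1.2);print("tall min x by y")
for y in np.arange(-.6,.7,.1):
    q=w[k&(abs(w[:,1]-y)<.05)]
    if len(q):print(round(y,1),q[:,0].min().round(3),q[:,2].min().round(2),q[:,2].max().round(2))
E
```

```text
case [500.1 244.3 150.2  42.9   4.7] [0.5001 0.2431 0.0598] 939
case [508.7 148.7 151.   42.3   4.4] [0.5086 0.1486 0.0595] 923
case [516.4  54.  150.1  42.2   5. ] [0.5151 0.0542 0.0593] 910
book [ 582.8 -242.2  266.1  172.7    7.4] [ 0.5837 -0.2453  0.014 ] 4594
dock [509.1 152.  350.5 243.9  89.1]
blue [0.393 0.381 0.006] [0.492 0.567 0.062]
flask [0.681 0.043 0.006] [0.743 0.096 0.075]
beaker [ 0.698 -0.1    0.006] [ 0.808 -0.019  0.103]
bucket [0.697 0.125 0.006] [0.878 0.338 0.18 ]
bottle [0.547 0.416 0.006] [0.648 0.567 0.2  ]
ring [ 0.654 -0.18   0.006] [ 0.705 -0.13   0.026]
tw [ 0.452 -0.112  0.006] [ 0.471 -0.001  0.015]
cup [ 0.711 -0.334  0.006] [ 0.832 -0.217  0.129]
tim [ 0.41  -0.464  0.006] [ 0.446 -0.405  0.099]
tall min x by y
-0.6 0.861 0.35 0.51
-0.5 0.86 0.35 0.51
-0.4 0.861 0.35 0.51
-0.3 0.86 0.35 0.51
-0.2 0.861 0.35 0.51
-0.1 0.861 0.2 0.5
-0.0 0.861 0.35 0.49
0.1 0.861 0.2 0.6
0.2 0.86 0.2 0.42
0.3 0.813 0.2 0.43
0.4 0.816 0.28 0.42
0.5 0.575 0.2 0.42
0.6 0.86 0.35 0.42
```

Call:
play_rows:
  plan:
    - [[0,0,8],[0.035,-0.046,0],0.4]
    - [[0,0,16],[0.07,-0.092,0],0.4]
    - [[0,0,24.8],[0.105,-0.138,0],0.4]
    - [[0,0,24.8],[0.14,-0.184,0],0.4]
    - [[0,0,24.8],[0.175,-0.23,0],0.4]

```text
time_s: 1.02
tcp_pos: [0.3971, 0.3797, 0.227]
orientation: [3.141, 0.001, -3.056]
force: [0.6, 0.2, -0.2]
opening: 0.0643
finger_force: 0.0
```

Call:
play_rows:
  plan:
    - [[0,0,0],[0.035,-0.046,0],0.4]
    - [[0,0,0],[0.07,-0.092,0],0.4]
    - [[0,0,0],[0.104,-0.137,-0.01],0.4]
    - [[0,0,0],[0.104,-0.137,-0.05],0.4]
    - [[0,0,0],[0.104,-0.137,-0.09],0.4]

```text
time_s: 1.65
tcp_pos: [0.5012, 0.2433, 0.1363]
orientation: [3.141, 0.002, -3.058]
force: [0.5, 0.5, -0.2]
opening: 0.0642
finger_force: 0.0
```

```bash
python3 - <<'E'
from h import *
o=env.get_obs();print(o["time_s"],o["tcp_pos"].round(4),o["orientation"].round(4),o["opening"],o["force"].round(2),o["torque"].round(3),o["qpos"].round(2))
p,d=env.snapshot("top");p2,d2=env.snapshot("scene")
cv2.imwrite("pics/c2.png",np.hstack([p[150:350,150:450],p2[130:330,120:420]])[:,:,::-1])
z=np.load("pics/top1.npz");W=cloud("top",z["d"]);P=z["p"].astype(int)
m=np.zeros(P.shape[:2],bool);m[180:285,370:450]=1
m&=(P.sum(2)<230);n,l,s,c=cv2.connectedComponentsWithStats(m.astype(np.uint8));i=1+s[1:,4].argmax()
print("book",rect(W[l==i]),np.nanmedian(W[l==i],0))
E
```

```text
1.65 [0.5012 0.2433 0.1363] [ 3.1411e+00  1.8000e-03 -3.0582e+00] 0.06421144072111354 [ 0.53  0.54 -0.21] [ 0.074  0.033 -0.032] [-0.21  0.44 -0.36  1.87  0.2   0.87  0.99]
book [ 584.7 -247.   207.9  145.5    8. ] [ 0.59086457 -0.24403085  0.01388579]
```

View pics/c2.png

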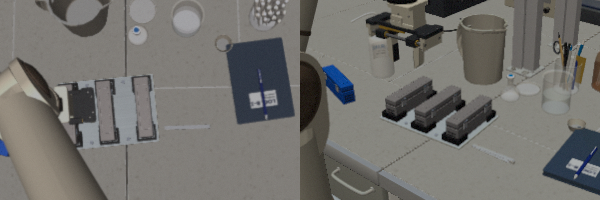

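The picture shows the gripper over the bay0 case. In the scene crop its tips are around (397,58) and the case's top is at about (410,92). I'll check that against the projection.

```bash
python3 - <<'E'
from h import *
for n in("scene","top"):
    c=env.get_calibration(n)
    X=np.array([[.5012,.2433,.1363],[.5012,.2433,.06],[.5001,.2443,.2]])
    print(n,cv2.projectPoints(X,cv2.Rodrigues(c["R"])[0],c["t"],c["mtx"],c["distortion"])[0].reshape(-1,2).round())
p,d=env.snapshot("scene")
cv2.imwrite("pics/c3.png",cv2.resize(p[120:270,170:330],None,fx=4,fy=4)[:,:,::-1])
E
```

```text
scene [[227. 190.]
 [229. 217.]
 [224. 167.]]
top [[211. 261.]
 [217. 264.]
 [204. 260.]]
```

View pics/c3.png

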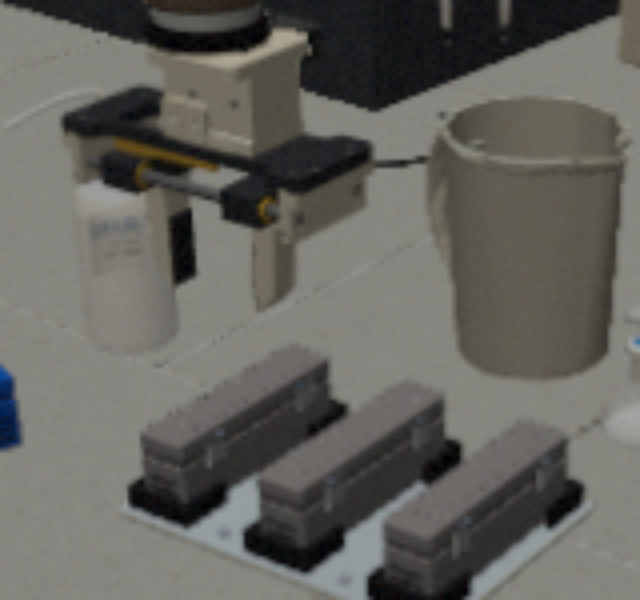

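The fingers straddle the case as the projection predicts. Now I'll descend, grip and lift.

Call:
play_rows:
  plan:
    - [[0,0,0],[-0.001,0.001,-0.04],0.4]
    - [[0,0,0],[-0.001,0.001,-0.08],0.4]
    - [[0,0,0],[-0.001,0.001,-0.105],0.4]
    - [[0,0,0],[-0.001,0.001,-0.115],0.4]
    - [[0,0,0],[-0.001,0.001,-0.115],0.4]

```text
time_s: 2.42
tcp_pos: [0.4996, 0.2459, 0.0227]
orientation: [3.141, 0.001, -3.055]
force: [0.2, -0.0, -0.2]
opening: 0.0644
finger_force: 0.0
```

Call:
play_rows:
  plan:
    - [[0,0,0],[0,0,0],-1]
    - [[0,0,0],[0,0,0],-1]
    - [[0,0,0],[0,0,0],-1]
    - [[0,0,0],[0,0,0],-1]
    - [[0,0,0],[0,0,0],-1]

```text
time_s: 3.05
tcp_pos: [0.4996, 0.244, 0.0224]
orientation: [-3.14, 0.001, -3.057]
force: [-1.2, -4.4, 5.2]
opening: 0.0354
finger_force: 30.0
```

Call:
play_rows:
  plan:
    - [[0,0,0],[0,0,0.03],-1]
    - [[0,0,0],[0,0,0.07],-1]
    - [[0,0,0],[0,0,0.11],-1]
    - [[0,0,0],[0,0,0.15],-1]
    - [[0,0,0],[0,0,0.15],-1]

```text
time_s: 3.68
tcp_pos: [0.5007, 0.2465, 0.1746]
orientation: [3.139, 0.006, -3.055]
force: [0.2, 0.4, -4.0]
opening: 0.036
finger_force: 30.0
```

Call:
play_rows:
  plan:
    - [[0,0,0],[0,0,0],-1]
    - [[-0.7,8,0],[0,0,0],-1]
    - [[-1.3,16,0],[0,0,0],-1]
    - [[-2,24,0],[0,0,0],-1]
    - [[-2,24,0],[0,0,0],-1]

```text
time_s: 4.3
tcp_pos: [0.4989, 0.2435, 0.1664]
orientation: [-3.14, -0.427, -3.059]
force: [-0.9, -0.1, -5.5]
opening: 0.0357
finger_force: 30.0
```

```bash
cat > s.py <<'E'
from h import *
o=env.get_obs();print(o["time_s"],o["tcp_pos"].round(4),o["orientation"].round(3),round(float(o["opening"]),4),"F",o["force"].round(2),"T",o["torque"].round(3),"q",o["qpos"].round(2),"eff",o["joint_efforts"].round(2))
E
python3 s.py
```

```text
4.3 [0.4989 0.2435 0.1664] [-3.14  -0.427 -3.059] 0.0357 F [-0.93 -0.12 -5.47] T [ 0.072 -0.819  0.033] q [-0.16  0.67 -0.38  1.49  0.06  1.41  1.12] eff [ -0.38 -64.13  -7.43 -26.79  -1.43   3.15   0.11]
```

Call:
play_rows:
  plan:
    - [[0,0,0],[0,0,0],-1]
    - [[0,0,0],[0,0,0],-1]
    - [[0.7,-8,0],[0,0,0],-1]
    - [[1.3,-16,0],[0,0,0],-1]
    - [[2,-24,0],[0,0,0],-1]

```text
time_s: 4.92
tcp_pos: [0.4984, 0.2459, 0.1735]
orientation: [3.141, 0.007, -3.054]
force: [0.0, -0.2, -4.2]
opening: 0.036
finger_force: 30.0
```

Call:
play_rows:
  plan:
    - [[0,0,0],[0,0,0],-1]
    - [[0,0,0],[0,0,0],-1]
    - [[0,0,0],[0,0,0],-1]

```text
time_s: 5.3
tcp_pos: [0.5003, 0.2453, 0.172]
orientation: [3.141, -0.0, -3.057]
force: [0.5, -0.3, -4.8]
opening: 0.0359
finger_force: 30.0
```

```bash
python3 s.py
```

```text
5.3 [0.5003 0.2453 0.172 ] [ 3.141 -0.    -3.057] 0.0359 F [ 0.46 -0.3  -4.79] T [ 0.069 -0.019  0.067] q [-0.2   0.39 -0.37  1.84  0.17  0.94  1.  ] eff [-2.400e-01 -5.047e+01 -4.260e+00 -2.637e+01 -3.000e-02  1.300e-01
  1.000e-02]
```

Call:
play_rows:
  plan:
    - [[0.7,-8,0],[0,0,0],-1]
    - [[1.3,-16,0],[0,0,0],-1]
    - [[2,-24,0],[0,0,0],-1]
    - [[2,-24,0],[0,0,0],-1]
    - [[2,-24,0],[0,0,0],-1]

```text
time_s: 5.92
tcp_pos: [0.5002, 0.2459, 0.1721]
orientation: [-3.14, 0.419, -3.056]
force: [-0.9, 0.5, -2.7]
opening: 0.0353
finger_force: 30.0
```

Call:
play_rows:
  plan:
    - [[0,0,0],[0,0,0],-1]
    - [[-0.7,8,0],[0,0,0],-1]
    - [[-1.3,16,0],[0,0,0],-1]
    - [[-2,24,0],[0,0,0],-1]
    - [[-2,24,0],[0,0,0],-1]

```text
time_s: 6.55
tcp_pos: [0.5031, 0.2445, 0.1716]
orientation: [3.139, 0.001, -3.061]
force: [0.4, -0.4, -3.6]
opening: 0.036
finger_force: 30.0
```

Call:
play_rows:
  plan:
    - [[0,0,0],[0,0,0],-1]
    - [[0,0,0],[0,0,0],-1]
    - [[0,0,0],[0,0,0],-1]

```text
time_s: 6.92
tcp_pos: [0.4981, 0.2456, 0.172]
orientation: [-3.141, 0.001, -3.054]
force: [-1.2, -0.3, -3.6]
opening: 0.0361
finger_force: 30.0
```

```bash
python3 s.py
```

```text
6.925 [0.4981 0.2456 0.172 ] [-3.141e+00  1.000e-03 -3.054e+00] 0.0361 F [-1.19 -0.25 -3.57] T [ 0.031 -0.01  -0.014] q [-0.22  0.38 -0.35  1.85  0.16  0.94  1.01] eff [ 1.300e-01 -4.946e+01 -3.670e+00 -2.650e+01  2.000e-02  7.000e-02
 -0.000e+00]
```

```bash
cat > avg.py <<'E'
from h import *
T=[]
for i in range(8):
    env.snapshot("top");T.append(env.get_obs()["torque"])
T=np.array(T);print("T",T.mean(0).round(4),"sd",T.std(0).round(3));import runpy;runpy.run_path("s.py")
E
python3 avg.py
```

```text
T [ 0.0341  0.0187 -0.0078] sd [0.022 0.016 0.025]
7.325 [0.4989 0.2453 0.1718] [-3.142  0.    -3.055] 0.0361 F [-0.4  -0.54 -3.7 ] T [ 0.005  0.05  -0.009] q [-0.22  0.39 -0.35  1.84  0.16  0.94  1.01] eff [-4.000e-02 -4.984e+01 -3.760e+00 -2.654e+01  0.000e+00  8.000e-02
 -0.000e+00]
```

Call:
play_rows:
  plan:
    - [[-0.7,8,0],[0,0,0],-1]
    - [[-1.3,16,0],[0,0,0],-1]
    - [[-2,24,0],[0,0,0],-1]
    - [[-2,24,0],[0,0,0],-1]
    - [[-2,24,0],[0,0,0],-1]

```text
time_s: 7.95
tcp_pos: [0.4986, 0.2457, 0.1715]
orientation: [3.14, -0.419, -3.055]
force: [-0.5, 0.1, -4.0]
opening: 0.0361
finger_force: 30.0
```

Call:
play_rows:
  plan:
    - [[0,0,0],[0,0,0],-1]
    - [[0.7,-8,0],[0,0,0],-1]
    - [[1.3,-16,0],[0,0,0],-1]
    - [[2,-24,0],[0,0,0],-1]
    - [[2,-24,0],[0,0,0],-1]

```text
time_s: 8.57
tcp_pos: [0.4952, 0.2455, 0.1733]
orientation: [-3.141, 0.0, -3.052]
force: [-0.3, -0.7, -4.2]
opening: 0.0363
finger_force: 30.0
```

```bash
sleep 0; python3 - <<'E'
from h import *
for i in range(4): env.snapshot("top")
E
python3 avg.py
```

```text
T [ 0.0554 -0.0017  0.0125] sd [0.031 0.017 0.033]
9.175 [0.499  0.2453 0.1714] [ 3.142e+00 -1.000e-03 -3.056e+00] 0.0358 F [ 0.19  0.89 -3.21] T [ 0.031 -0.014  0.007] q [-0.22  0.39 -0.35  1.84  0.16  0.94  1.01] eff [ 4.000e-02 -4.980e+01 -3.680e+00 -2.661e+01  1.000e-02  9.000e-02
  0.000e+00]
```

Silent: the balance didn't change between the two tilts. Now I'll set it back down.

Call:
play_rows:
  plan:
    - [[0,0,0],[0,-0.001,-0.04],-1]
    - [[0,0,0],[0,-0.001,-0.08],-1]
    - [[0,0,0],[0,-0.001,-0.11],-1]
    - [[0,0,0],[0,-0.001,-0.12],-1]
    - [[0,0,0],[0,-0.001,-0.12],-1]

```text
time_s: 9.8
tcp_pos: [0.4988, 0.2444, 0.0516]
orientation: [-3.141, -0.001, -3.055]
force: [-0.1, 0.3, -4.0]
opening: 0.0357
finger_force: 30.0
```

Call:
play_rows:
  plan:
    - [[0,0,0],[0,0,0],-1]
    - [[0,0,0],[0,0,-0.008],-1]
    - [[0,0,0],[0,0,-0.016],-1]
    - [[0,0,0],[0,0,-0.022],-1]
    - [[0,0,0],[0,0,-0.022],-1]

```text
time_s: 10.42
tcp_pos: [0.4983, 0.244, 0.029]
orientation: [-3.141, -0.001, -3.055]
force: [0.5, -0.5, -4.0]
opening: 0.0358
finger_force: 30.0
```

```bash
python3 s.py; python3 - <<'E'
from h import *
p,d=env.snapshot("scene")
cv2.imwrite("pics/c4.png",cv2.resize(p[120:270,170:330],None,fx=4,fy=4)[:,:,::-1])
E
```

```text
10.425 [0.4983 0.244  0.029 ] [-3.141e+00 -1.000e-03 -3.055e+00] 0.0358 F [ 0.48 -0.53 -3.96] T [ 0.023 -0.005  0.01 ] q [-0.28  0.59 -0.29  1.92  0.26  0.66  0.93] eff [-2.000e-02 -5.550e+01 -4.260e+00 -1.981e+01  3.000e-02 -0.000e+00
 -2.000e-02]
```

View pics/c4.png

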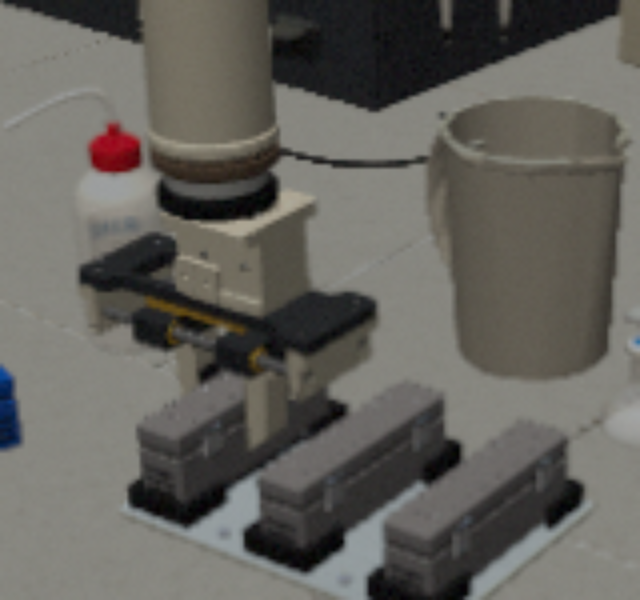

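The case is level and inside the bay's guides, about 7 mm above the floor. I'll seat it, release, and move to the middle bay.

Call:
play_rows:
  plan:
    - [[0,0,0],[0.001,0,-0.004],-1]
    - [[0,0,0],[0.001,0,-0.007],-1]
    - [[0,0,0],[0.001,0,-0.007],-1]
    - [[0,0,0],[0.001,0,-0.007],0.4]
    - [[0,0,0],[0.001,0,-0.007],0.4]

```text
time_s: 11.1
tcp_pos: [0.5003, 0.2446, 0.0232]
orientation: [3.141, 0.001, -3.055]
force: [-0.1, 1.0, 0.5]
opening: 0.0519
finger_force: 0.0
```

Call:
play_rows:
  plan:
    - [[0,0,0],[0,0,0],0.4]
    - [[0,0,0],[0,0,0.02],0.4]
    - [[0,0,0],[0,0,0.06],0.4]
    - [[0,0,0],[0,0,0.1],0.4]
    - [[0,0,0],[0.004,-0.04,0.11],0.4]

```text
time_s: 11.72
tcp_pos: [0.5056, 0.209, 0.1376]
orientation: [3.137, 0.007, -3.049]
force: [0.0, -0.4, 0.0]
opening: 0.0643
finger_force: 0.0
```

Call:
play_rows:
  plan:
    - [[0,0,0],[0.005,-0.054,0],0.4]
    - [[0,0,0],[0.005,-0.054,-0.03],0.4]
    - [[0,0,0],[0.005,-0.054,-0.03],0.4]

```text
time_s: 12.1
tcp_pos: [0.5077, 0.1493, 0.1025]
orientation: [-3.141, -0.003, -3.057]
force: [0.2, -0.1, -0.4]
opening: 0.0643
finger_force: 0.0
```

```bash
python3 s.py; python3 - <<'E'
from h import *
p,d=env.snapshot("scene")
cv2.imwrite("pics/c5.png",cv2.resize(p[120:270,170:330],None,fx=4,fy=4)[:,:,::-1])
E
```

```text
12.1 [0.5077 0.1493 0.1025] [-3.141e+00 -3.000e-03 -3.057e+00] 0.0643 F [ 0.17 -0.14 -0.38] T [0.076 0.033 0.025] q [-0.08  0.44 -0.31  1.96  0.19  0.78  1.16] eff [  1.07 -47.06  -2.41 -21.49   0.22  -0.25  -0.08]
```

View pics/c5.png

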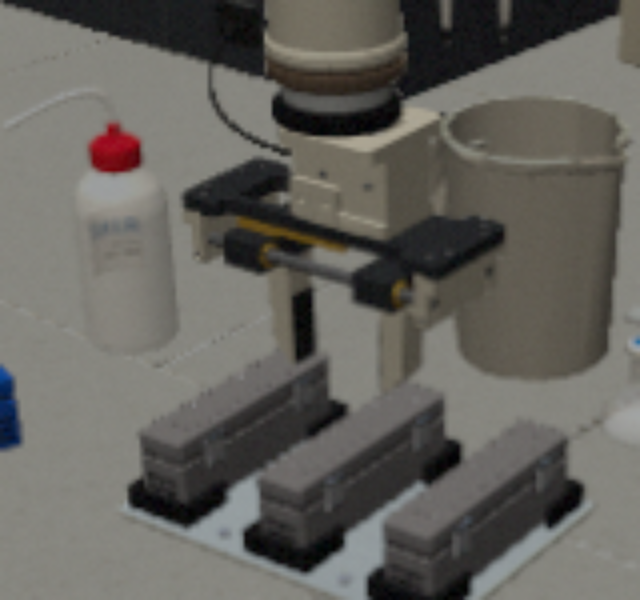

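The bay0 case sits exactly as it did at the start, and the gripper is over the middle case. I'll repeat the test there.

Call:
play_rows:
  plan:
    - [[0,0,0],[0.001,0,-0.04],0.4]
    - [[0,0,0],[0.001,0,-0.07],0.4]
    - [[0,0,0],[0.001,0,-0.08],0.4]
    - [[0,0,0],[0.001,0,-0.08],0.4]
    - [[0,0,0],[0.001,0,-0.08],-1]

```text
time_s: 12.78
tcp_pos: [0.511, 0.1511, 0.0242]
orientation: [3.141, 0.002, -3.055]
force: [0.3, -0.7, 0.1]
opening: 0.0582
finger_force: 0.0
```

Call:
play_rows:
  plan:
    - [[0,0,0],[0,0,0],-1]
    - [[0,0,0],[0,0,0],-1]
    - [[0,0,0],[0,0,0],-1]
    - [[0,0,0],[0,0,0],-1]

```text
time_s: 13.28
tcp_pos: [0.5106, 0.1493, 0.0235]
orientation: [-3.141, 0.001, -3.056]
force: [-0.3, -3.2, 6.3]
opening: 0.0359
finger_force: 30.0
```

Call:
play_rows:
  plan:
    - [[0,0,0],[0,0,0.03],-1]
    - [[0,0,0],[0,0,0.07],-1]
    - [[0,0,0],[0,0,0.11],-1]
    - [[0,0,0],[0,0,0.15],-1]
    - [[0,0,0],[0,0,0.15],-1]

```text
time_s: 13.9
tcp_pos: [0.5118, 0.1511, 0.1755]
orientation: [3.14, 0.006, -3.056]
force: [0.8, -0.8, -3.6]
opening: 0.0357
finger_force: 30.0
```

Call:
play_rows:
  plan:
    - [[-0.7,8,0],[0,0,0],-1]
    - [[-1.3,16,0],[0,0,0],-1]
    - [[-2,24,0],[0,0,0],-1]
    - [[-2,24,0],[0,0,0],-1]
    - [[-2,24,0],[0,0,0],-1]

```text
time_s: 14.52
tcp_pos: [0.5088, 0.1504, 0.1713]
orientation: [3.14, -0.421, -3.055]
force: [-1.0, 0.3, -3.6]
opening: 0.0356
finger_force: 30.0
```

Call:
play_rows:
  plan:
    - [[0,0,0],[0,0,0],-1]
    - [[0.7,-8,0],[0,0,0],-1]
    - [[1.3,-16,0],[0,0,0],-1]
    - [[2,-24,0],[0,0,0],-1]
    - [[2,-24,0],[0,0,0],-1]

```text
time_s: 15.15
tcp_pos: [0.5063, 0.1499, 0.174]
orientation: [-3.14, -0.0, -3.053]
force: [0.1, 0.2, -3.1]
opening: 0.0357
finger_force: 30.0
```

Call:
play_rows:
  plan:
    - [[0,0,0],[0,0,0],-1]
    - [[0,0,0],[0,0,0],-1]

```text
time_s: 15.4
tcp_pos: [0.5113, 0.1504, 0.1731]
orientation: [3.141, 0.0, -3.056]
force: [0.0, 0.1, -4.4]
opening: 0.0356
finger_force: 30.0
```

```bash
python3 avg.py
```

```text
T [ 0.0254 -0.0051  0.0188] sd [0.03  0.024 0.025]
15.8 [0.5099 0.1503 0.1725] [ 3.142e+00 -1.000e-03 -3.056e+00] 0.036 F [-0.82  0.54 -3.62] T [0.075 0.014 0.026] q [-0.05  0.34 -0.34  1.9   0.14  0.92  1.19] eff [ 2.000e-02 -4.684e+01 -3.140e+00 -2.628e+01  1.000e-02  1.000e-01
  0.000e+00]
```

Call:
play_rows:
  plan:
    - [[0.7,-8,0],[0,0,0],-1]
    - [[1.3,-16,0],[0,0,0],-1]
    - [[2,-24,0],[0,0,0],-1]
    - [[2,-24,0],[0,0,0],-1]
    - [[2,-24,0],[0,0,0],-1]

```text
time_s: 16.42
tcp_pos: [0.5111, 0.1508, 0.1736]
orientation: [-3.14, 0.42, -3.055]
force: [1.2, 0.3, -3.6]
opening: 0.0359
finger_force: 30.0
```

Call:
play_rows:
  plan:
    - [[0,0,0],[0,0,0],-1]
    - [[-0.7,8,0],[0,0,0],-1]
    - [[-1.3,16,0],[0,0,0],-1]
    - [[-2,24,0],[0,0,0],-1]
    - [[-2,24,0],[0,0,0],-1]

```text
time_s: 17.05
tcp_pos: [0.5137, 0.1504, 0.1727]
orientation: [3.139, 0.001, -3.058]
force: [0.9, -0.2, -3.9]
opening: 0.0359
finger_force: 30.0
```

Call:
play_rows:
  plan:
    - [[0,0,0],[0,0,0],-1]
    - [[0,0,0],[0,0,0],-1]

```text
time_s: 17.3
tcp_pos: [0.5089, 0.1504, 0.1726]
orientation: [-3.141, 0.0, -3.055]
force: [-0.7, -0.6, -3.2]
opening: 0.036
finger_force: 30.0
```

```bash
python3 avg.py
```

```text
T [0.0429 0.029  0.0094] sd [0.024 0.025 0.02 ]
17.7 [0.5098 0.1504 0.1729] [-3.142  0.    -3.055] 0.0359 F [ 0.68 -0.83 -3.89] T [ 0.034 -0.002  0.007] q [-0.06  0.34 -0.33  1.9   0.14  0.92  1.2 ] eff [-2.000e-02 -4.695e+01 -3.030e+00 -2.621e+01  1.000e-02  9.000e-02
 -0.000e+00]
```

Silent too. I'll put it back and test the third.

Call:
play_rows:
  plan:
    - [[0,0,0],[0.001,-0.001,-0.04],-1]
    - [[0,0,0],[0.001,-0.001,-0.08],-1]
    - [[0,0,0],[0.001,-0.001,-0.11],-1]
    - [[0,0,0],[0.001,-0.001,-0.12],-1]
    - [[0,0,0],[0.001,-0.001,-0.12],-1]

```text
time_s: 18.32
tcp_pos: [0.5108, 0.1494, 0.0526]
orientation: [-3.142, -0.001, -3.055]
force: [0.5, 0.2, -3.1]
opening: 0.0359
finger_force: 30.0
```

Call:
play_rows:
  plan:
    - [[0,0,0],[0,0,0],-1]
    - [[0,0,0],[0,0,-0.008],-1]
    - [[0,0,0],[0,0,-0.016],-1]
    - [[0,0,0],[0,0,-0.022],-1]
    - [[0,0,0],[0,0,-0.022],-1]

```text
time_s: 18.95
tcp_pos: [0.5102, 0.1491, 0.03]
orientation: [-3.141, -0.002, -3.055]
force: [0.9, 0.0, -4.5]
opening: 0.0363
finger_force: 30.0
```

Call:
play_rows:
  plan:
    - [[0,0,0],[0,0,-0.004],-1]
    - [[0,0,0],[0,0,-0.007],-1]
    - [[0,0,0],[0,0,-0.008],-1]
    - [[0,0,0],[0,0,-0.008],-1]

```text
time_s: 19.45
tcp_pos: [0.5113, 0.1494, 0.0235]
orientation: [-3.141, 0.001, -3.056]
force: [-1.5, -0.8, 5.0]
opening: 0.0359
finger_force: 30.0
```

Call:
play_rows:
  plan:
    - [[0,0,0],[0,0,0],0.4]
    - [[0,0,0],[0,0,0],0.4]
    - [[0,0,0],[0,0,0],0.4]
    - [[0,0,0],[0,0,0.02],0.4]
    - [[0,0,0],[0,0,0.06],0.4]

```text
time_s: 20.08
tcp_pos: [0.5093, 0.1489, 0.0818]
orientation: [-3.141, -0.004, -3.055]
force: [-0.1, -1.0, 1.2]
opening: 0.0642
finger_force: 0.0
```

Call:
play_rows:
  plan:
    - [[0,0,0],[0,0,0.04],0.4]
    - [[0,0,0],[0.003,-0.048,0.05],0.4]
    - [[0,0,0],[0.006,-0.095,0.04],0.4]
    - [[0,0,0],[0.006,-0.095,0.02],0.4]
    - [[0,0,0],[0.006,-0.095,0.02],0.4]

```text
time_s: 20.7
tcp_pos: [0.5156, 0.0536, 0.1016]
orientation: [3.142, -0.003, -3.057]
force: [-0.2, 0.5, -0.5]
opening: 0.064
finger_force: 0.0
```

```bash
python3 s.py; python3 - <<'E'
from h import *
p,d=env.snapshot("scene")
cv2.imwrite("pics/c6.png",cv2.resize(p[120:270,170:330],None,fx=4,fy=4)[:,:,::-1])
E
```

```text
20.7 [0.5156 0.0536 0.1016] [ 3.142e+00 -3.000e-03 -3.057e+00] 0.064 F [-0.19  0.45 -0.46] T [ 0.067 -0.031  0.006] q [ 0.08  0.42 -0.29  1.98  0.17  0.76  1.35] eff [  0.95 -46.13  -2.05 -21.25   0.19  -0.14  -0.05]
```

View pics/c6.png

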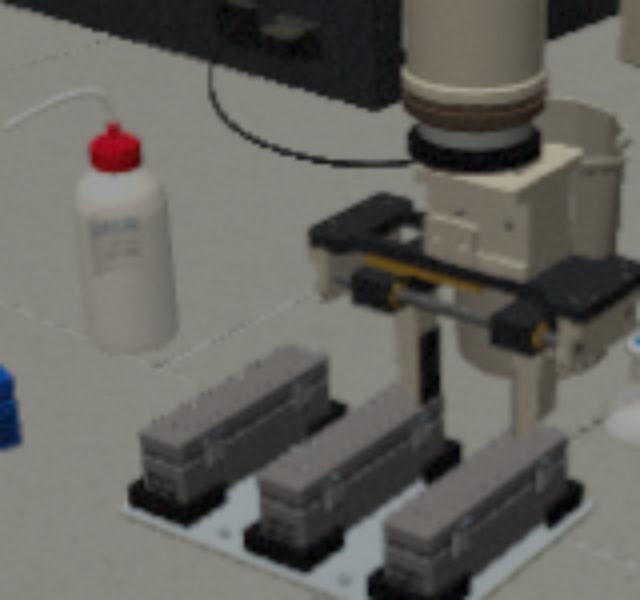

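Both tested cases are seated as before, and the gripper straddles the third.

Call:
play_rows:
  plan:
    - [[0,0,0],[0,0.001,-0.04],0.4]
    - [[0,0,0],[0,0.001,-0.07],0.4]
    - [[0,0,0],[0,0.001,-0.08],0.4]
    - [[0,0,0],[0,0.001,-0.08],0.4]
    - [[0,0,0],[0,0.001,-0.08],-1]

```text
time_s: 21.38
tcp_pos: [0.518, 0.0558, 0.024]
orientation: [3.141, 0.002, -3.055]
force: [0.5, -0.3, 0.3]
opening: 0.0585
finger_force: 0.0
```

Call:
play_rows:
  plan:
    - [[0,0,0],[0,0,0],-1]
    - [[0,0,0],[0,0,0],-1]
    - [[0,0,0],[0,0,0],-1]
    - [[0,0,0],[0,0,0],-1]

```text
time_s: 21.88
tcp_pos: [0.5175, 0.0546, 0.0235]
orientation: [-3.141, 0.001, -3.056]
force: [-0.6, -3.4, 6.6]
opening: 0.0363
finger_force: 30.0
```

Call:
play_rows:
  plan:
    - [[0,0,0],[0,0,0.03],-1]
    - [[0,0,0],[0,0,0.07],-1]
    - [[0,0,0],[0,0,0.11],-1]
    - [[0,0,0],[0,0,0.15],-1]
    - [[0,0,0],[0,0,0.15],-1]

```text
time_s: 22.5
tcp_pos: [0.5188, 0.0558, 0.1753]
orientation: [3.141, 0.006, -3.055]
force: [1.1, 1.4, -2.9]
opening: 0.0358
finger_force: 30.0
```

Call:
play_rows:
  plan:
    - [[-0.7,8,0],[0,0,0],-1]
    - [[-1.3,16,0],[0,0,0],-1]
    - [[-2,24,0],[0,0,0],-1]
    - [[-2,24,0],[0,0,0],-1]
    - [[-2,24,0],[0,0,0],-1]

```text
time_s: 23.12
tcp_pos: [0.516, 0.0554, 0.1713]
orientation: [3.14, -0.421, -3.055]
force: [0.4, 1.5, -3.9]
opening: 0.036
finger_force: 30.0
```

Call:
play_rows:
  plan:
    - [[0,0,0],[0,0,0],-1]
    - [[0.7,-8,0],[0,0,0],-1]
    - [[1.3,-16,0],[0,0,0],-1]
    - [[2,-24,0],[0,0,0],-1]
    - [[2,-24,0],[0,0,0],-1]

```text
time_s: 23.75
tcp_pos: [0.5133, 0.0545, 0.1739]
orientation: [-3.14, -0.001, -3.055]
force: [0.1, 0.8, -4.5]
opening: 0.0357
finger_force: 30.0
```

Call:
play_rows:
  plan:
    - [[0,0,0],[0,0,0],-1]
    - [[0,0,0],[0,0,0],-1]

```text
time_s: 24.0
tcp_pos: [0.5183, 0.0555, 0.1731]
orientation: [3.141, 0.0, -3.056]
force: [-1.5, -0.2, -4.2]
opening: 0.0358
finger_force: 30.0
```

```bash
python3 avg.py
```

```text
T [ 0.029   0.067  -0.0174] sd [0.032 0.018 0.025]
24.4 [0.5169 0.0554 0.1725] [ 3.141e+00 -1.000e-03 -3.055e+00] 0.0357 F [ 0.55  0.3  -3.56] T [ 0.072  0.094 -0.027] q [ 0.11  0.32 -0.32  1.93  0.12  0.91  1.39] eff [-0.000e+00 -4.549e+01 -2.700e+00 -2.613e+01  4.000e-02  4.000e-02
  0.000e+00]
```

Call:
play_rows:
  plan:
    - [[0.7,-8,0],[0,0,0],-1]
    - [[1.3,-16,0],[0,0,0],-1]
    - [[2,-24,0],[0,0,0],-1]
    - [[2,-24,0],[0,0,0],-1]
    - [[2,-24,0],[0,0,0],-1]

```text
time_s: 25.02
tcp_pos: [0.5181, 0.0555, 0.1736]
orientation: [-3.14, 0.419, -3.055]
force: [-0.1, -0.4, -3.6]
opening: 0.0357
finger_force: 30.0
```

Call:
play_rows:
  plan:
    - [[0,0,0],[0,0,0],-1]
    - [[-0.7,8,0],[0,0,0],-1]
    - [[-1.3,16,0],[0,0,0],-1]
    - [[-2,24,0],[0,0,0],-1]
    - [[-2,24,0],[0,0,0],-1]

```text
time_s: 25.65
tcp_pos: [0.5209, 0.0559, 0.1728]
orientation: [3.14, 0.002, -3.056]
force: [-0.3, -0.3, -4.9]
opening: 0.036
finger_force: 30.0
```

Call:
play_rows:
  plan:
    - [[0,0,0],[0,0,0],-1]
    - [[0,0,0],[0,0,0],-1]

```text
time_s: 25.9
tcp_pos: [0.516, 0.0552, 0.1726]
orientation: [-3.141, 0.0, -3.055]
force: [0.1, -0.6, -3.2]
opening: 0.0357
finger_force: 30.0
```

```bash
python3 avg.py
```

```text
T [ 0.0455 -0.0726  0.0112] sd [0.027 0.036 0.033]
26.3 [0.5169 0.0553 0.1729] [-3.141  0.    -3.056] 0.0359 F [ 0.32  0.15 -4.59] T [ 0.012 -0.098 -0.019] q [ 0.11  0.32 -0.32  1.93  0.13  0.91  1.39] eff [ 0.000e+00 -4.544e+01 -2.730e+00 -2.594e+01  2.000e-02  1.500e-01
  0.000e+00]
```

The balance shifted by 0.14 N m, so this is the rattling case. I'll carry it level to above the log book.

Call:
play_rows:
  plan:
    - [[0,0,0],[0.007,-0.03,0],-1]
    - [[0,0,0],[0.016,-0.07,0],-1]
    - [[0,0,0],[0.025,-0.11,0],-1]
    - [[0,0,0],[0.034,-0.15,0],-1]
    - [[0,0,0],[0.043,-0.19,0],-1]

```text
time_s: 26.92
tcp_pos: [0.5601, -0.1359, 0.1727]
orientation: [-3.142, 0.0, -3.055]
force: [0.3, 0.6, -3.5]
opening: 0.0358
finger_force: 30.0
```

Call:
play_rows:
  plan:
    - [[0,0,0],[0.009,-0.04,0],-1]
    - [[0,0,0],[0.018,-0.08,0],-1]
    - [[0,0,0],[0.025,-0.105,-0.01],-1]
    - [[0,0,0],[0.025,-0.112,-0.03],-1]
    - [[0,0,0],[0.025,-0.112,-0.04],-1]

```text
time_s: 27.55
tcp_pos: [0.5831, -0.2448, 0.1297]
orientation: [3.139, -0.004, -3.055]
force: [-0.6, 1.2, -3.9]
opening: 0.0359
finger_force: 30.0
```

Call:
play_rows:
  plan:
    - [[0,0,0],[0,0,0],-1]
    - [[0,0,0],[0,0,0],-1]
    - [[0,0,0],[0,0,0],-1]
    - [[0,0,0],[0,0,0],-1]

```text
time_s: 28.05
tcp_pos: [0.5853, -0.2465, 0.1334]
orientation: [-3.141, 0.001, -3.055]
force: [-0.3, 0.1, -3.8]
opening: 0.036
finger_force: 30.0
```

```bash
python3 s.py; python3 - <<'E'
from h import *
p,d=env.snapshot("scene")
cv2.imwrite("pics/c7.png",cv2.resize(p[110:350,180:500],None,fx=2.5,fy=2.5)[:,:,::-1])
p,d=env.snapshot("top")
cv2.imwrite("pics/c8.png",cv2.resize(p[130:330,180:480],None,fx=2.5,fy=2.5)[:,:,::-1])
E
```

```text
28.05 [ 0.5853 -0.2465  0.1334] [-3.141e+00  1.000e-03 -3.055e+00] 0.036 F [-0.29  0.11 -3.82] T [ 0.055 -0.097  0.023] q [ 0.5   0.55 -0.19  1.68  0.12  0.93  1.92] eff [ -0.13 -60.29  -2.71 -26.44   0.07   0.11  -0.  ]
```

View pics/c7.png

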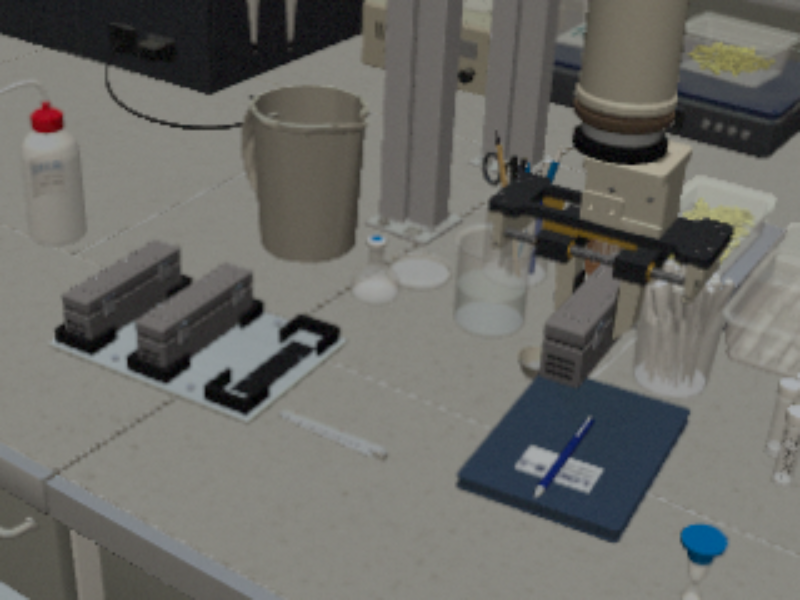

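View pics/c8.png

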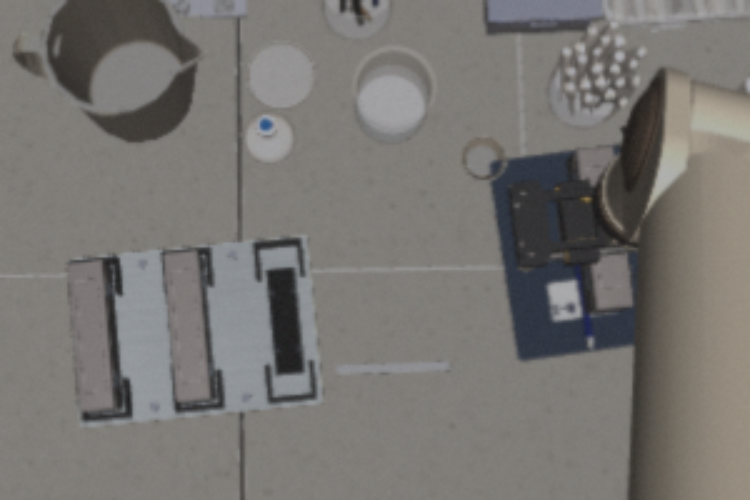

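The pictures show the rattling case level over the book, the other two seated in the dock and the bystanders where they were. Handing in.

```bash
python3 -c "
from plant import env
print(env.hand_in())"
```

```text
the job is handed in; nothing more can be done
None
```

I handed the job in with the rattling case, the one from bay2 (-y side), held level and still in the gripper over the middle of the log book; the two silent cases are back in bay0 and bay1, nothing else was disturbed, and it took about 28 s of the 72 s allowed.

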